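# Close the keyed lid of the rub canister

## Robot

A 6-joint arm with a two-finger parallel gripper is mounted at the origin on the work surface. World frame = base frame: x ahead of the robot, y to its left, z up, the work surface at z = 0. Lengths are in mm, angles in rad, forces in N, time in s.
With the tool pointing down it reaches from about 350 to 775 mm from the base axis. Payload 7.3 kg.
Tool frame: the origin (TCP) lies on the centre line of the jaws, within the pads' length; the fingertips stand finger_overhang ahead of it and the grasp point (between the pads) lies 8 mm behind it (finger_overhang is the distance from the TCP to the fingertips, in mm); z points along the fingers, y is the line along which they close (so a half turn about z gives the same grasp; the last joint's range is limited). The gripper opens to 92 mm and grips with 3 to 60 N. Pads are 19 mm wide; open, the fingers measure 130 mm over their backs; the gripper's body (75 mm by 190 mm) begins 47 mm behind the grasp point.
Start: joints at [-1.422, 0.342, 1.524, -0, 1.275, -0.146], TCP at [152.56, -502.364, 237.741] pointing down, gripper open.
Joint ranges: [-2.53, 2.53], [-0.77, 2.02], [0.04, 2.7], [-1, 4.14], [0.28, 2.66], [-3.11, 3.11]. Speed limits (rad/s): [2.57, 2.57, 3.14, 3.14, 3.14, 3.14].

## Interface

Orientations are given as [roll, pitch, yaw] about the fixed x, y, z axes, in that order (R = Rz(yaw) Ry(pitch) Rx(roll)).
In Python, from plant import get_obs, capture, close_job, finger_overhang gives the robot as it stands.
- The arm moves only by the shell command python3 -m inch 'ROWS'. ROWS is JSON, one flat list of numbers, 7 for each row, row after row: the turn, a rotation vector about the tool's x, y, z scaled (see below), then the shift along the tool's x, y, z scaled (see below), then the closure, from -1 (fully open) to 1 (shut). In form: [ax, ay, az, tx, ty, tz, gripper, ax, ay, az, tx, ty, tz, gripper, ...]. A call has 1 to 10 rows; each row shifts and turns the commanded pose from where the row before left it, along the tool's axes as they then stand; what a row does not reach is not made up. The controller multiplies each number of a shift by 0.8 m and each number of a turn by 1.5 rad. A row lasts 1/12 s, in which the tool goes at most 41.7 mm and 7.16 degrees, less where a joint would pass 70% of its speed; a pose out of reach is approached as far as the arm can. A call with a number of a shift or a turn outside -1 to 1 is refused whole. A call with a gripper value outside its range is refused whole. The fingers move at their own pace and stop on an object; the grip force is fixed at half the most. Time passes only in rows, so rows that do not move let the fingers close. It gives the time, the measured TCP pose, the force, the opening and the grip force at its end, in the units of the state.
- get_obs(): the state, without advancing time (a new reading comes with each control period).
- capture(name): name is "scene" or "top"; returns a dict with "image" (420x560x3 uint8, red, green, blue), "mtx" (3x3 intrinsics, pixels), "distortion" ([k1, k2, p1, p2, k3] as OpenCV has them; the pictures are not rectified), "pose" (4x4, takes a point from camera to world coordinates). Camera axes: x right, y up, looking along -z (the intrinsics and any distortion apply to the point x, -y, -z); pixel columns grow to the right and rows downward; lengths in mm; the calibration is good to about 2 mm. A picture is of the moment at which its call begins. There is no depth.
- close_job(): hands the job in; it is judged then, once.
The state is a dict: "time": time; "joint_positions": joint angles; "dq": joint speeds; "tau": joint torques, N m; "tool_pos": TCP position; "tcp_rot": TCP orientation; "contact_force": force on the tool from outside, world axes, zero at the start; "moment": the same for the moment, N m; "grip_width": finger opening in mm; "finger_force": force on a finger pad.
Only numpy, scipy, OpenCV 4.12 (cv2) and the standard library are available. Lean on these libraries where they do the work, as an engineer would, in place of code of your own. Each camera call takes 0.05 s, during which the arm holds its last target. There are 200 camera calls.

## Task

The lid of the blue rub canister stands proud because its notch is not over the brass pin. Push the black fin round with a fingertip until the notch stands over the pin, then press the lid down until it is fully seated, and take the hand away. Do not lift the lid, and leave the tongs, brush, bowl and condiment box where they are.

Things in the scene. Friction and masses are not known exactly. Their poses are not given: they have to be found in the camera images.
- canister: Blue round canister, 96 mm across, 50 mm tall (foot flange 124 mm across), screwed to the shelf: it cannot move, but stands at another place and any yaw each time. Origin: centre of its underside on the shelf, z up; its +x axis points along the brass pin. On top lies a flat steel lid 110 mm across and 10 mm thick, held on the canister's axis by a snug rubber plug; it can turn and slide down.
- pin (a point): Point on the brass key pin, 50 mm from the canister's axis, 53.5 mm above the shelf (the pin's centre height). The pin is an 8 mm round bar lying level and radially, 44 to 74 mm from the axis, so 19 mm of it shows beyond the lid's edge, on a brass bracket. Its top is 57.5 mm above the shelf, just under the unseated lid.
- notch (a point): Centre of the notch in the lid's rim, 50 mm from the axis, at the height of the lid's top. The notch is 13 mm wide, open at the rim and runs 15 mm inwards, right through the lid. The lid can go down only when the notch is over the pin (within about 2.5 mm sideways); otherwise the pin blocks it.
- fin (a point): Middle of the fin's foot, at the height of the lid's flat top. The fin is an upright black plastic rib fixed on the lid, 10 mm thick, 16 mm tall, standing radially 20 to 52 mm from the lid's centre, exactly opposite the notch. Pushed on either flat side with about 2 N it turns the lid, which stays where it is left (friction 0.06 N m).
- lid_top (a point): Centre of the lid's flat top face: bare metal apart from the fin. Pressing anywhere on the flat works, for the plug guides the lid. Unseated, the top is 68 mm above the shelf (underside 58 mm); seated, 60.5 mm. The lid turns without end either way.
- lid_turn (a joint): Turn of the lid in rad, counter-clockwise seen from above; 0 or any whole turn (6.283) means that the notch is exactly over the pin. At the start it lies between 0.7 and 5.55, so the short way may be either.
- lid_drop (a joint): How far the lid has been pushed down, in m: 0 unseated, 0.0075 fully seated (hard stop), negative if pulled up. The rubber plug resists with about 5 N all the way and the lid stays at the height where it is left.
- tongs: Steel tongs lying on the shelf, 263 mm long, up to 38 mm wide, 26 mm tall, loose. Origin: mid-length, on the shelf. To be left alone.
- brush: Basting brush with red silicone head and steel handle, 235 mm long, 34 mm wide, 16 mm tall, lying loose. Origin: near mid-length, on the shelf. To be left alone.
- bowl: White ceramic rub bowl, 110 mm across, 45 mm tall, loose. Origin: centre of its underside. To be left alone.
- condiment_box: Stainless condiment box with a closed hinged lid, 160 (x) by 150 mm (y), about 76 mm tall, plus a black knob on the lid 43 mm tall; it is fixed to the shelf. Origin: centre of its underside. To be left alone.
There are look-alikes about, which are no part of the job. What is shaped like the canister but brown or purple is not meant.

How it is judged:
By the outcome, as a careful person would: the job done as asked, in the order asked, and still so for the second after the job is handed in, with the robot touching nothing.
It also fails if it takes over 61 s, if anything falls off the work surface, if the arm or the gripper's body presses on something with over 40 N, if the wrist force passes 120 N, or if a joint passes its speed limit or range.

## Working session

There is one attempt and no reset: what is moved stays moved. The work goes in short steps, Python scripts to look and compute and a shell command to move; the robot and the scene stay as the last step left them, time stands still between calls to the robot, and variables do not carry over. Pictures are saved under pics/ and viewed, at most 10 in all, crops included, and the job is handed in when it is done.

```bash
mkdir -p pics
python3 - <<'E'
from plant import *
import cv2
o=get_obs();print({k:o[k] for k in('time','tool_pos','tcp_rot','grip_width','contact_force')},finger_overhang)
for n in('scene','top'):
    c=capture(n);cv2.imwrite(f'pics/{n}0.png',c['image'][:,:,::-1]);print(c['mtx'],c['distortion'],c['pose'])
E
```

```text
{'time': 0.0, 'tool_pos': array([ 152.50265043, -501.9318375 ,  237.02030786]), 'tcp_rot': array([-3.13998265e+00, -2.09427757e-04,  2.94850826e-01]), 'grip_width': 91.81685616715748, 'contact_force': array([0.07676248, 0.4656749 , 0.94968545])} 11.0
[[526.85544861   0.         282.06380787]
 [  0.         526.85544861 220.21942519]
 [  0.           0.           1.        ]] [-0.00307949  0.          0.          0.          0.        ] [[-8.26377457e-01 -3.32103175e-01  4.54761233e-01  1.12802869e+03]
 [ 5.63088556e-01 -4.79280648e-01  6.73217156e-01  9.57926247e+02]
 [-5.61929611e-03  8.12402327e-01  5.83070220e-01  8.09021742e+02]
 [ 0.00000000e+00  0.00000000e+00  0.00000000e+00  1.00000000e+00]]
[[419.26211014   0.         280.44171282]
 [  0.         419.26211014 208.45650746]
 [  0.           0.           1.        ]] [0.01922115 0.         0.         0.         0.        ] [[-2.59966648e-02  9.83461461e-01 -1.79242092e-01  3.61306020e+02]
 [-9.99134999e-01 -1.97403631e-02  3.66001716e-02  1.24980762e+02]
 [ 3.24565543e-02  1.80038530e-01  9.83123949e-01  1.12587676e+03]
 [ 0.00000000e+00  0.00000000e+00  0.00000000e+00  1.00000000e+00]]
```

View pics/top0.png

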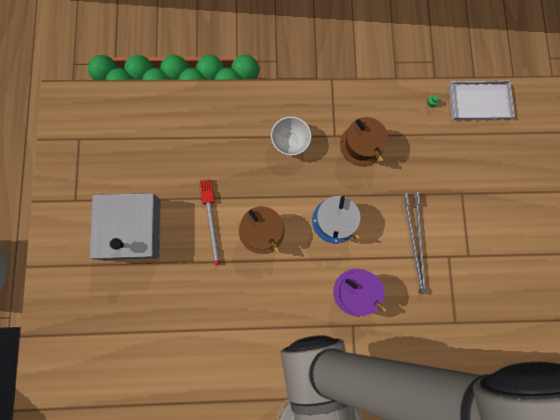

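View pics/scene0.png

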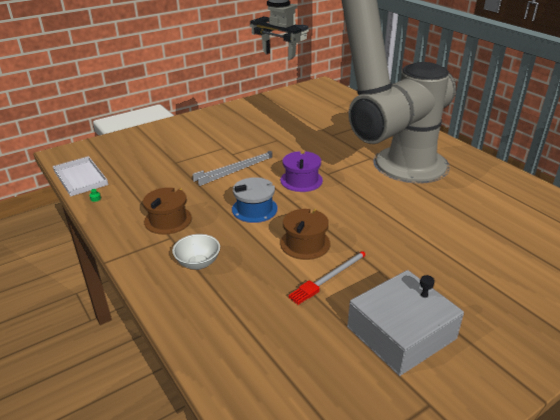

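The blue canister with the steel lid is at top (337,219) and scene (255,198). The look-alikes are brown at top (262,230) and (366,140), and purple at (359,292). Only the blue one fits, so I'll confirm it in a crop.

Run:
```python
import cv2,numpy as np
a=cv2.imread('pics/top0.png')[180:255,300:375];b=cv2.imread('pics/scene0.png')[165:235,215:290]
a=cv2.resize(a,(600,600),interpolation=cv2.INTER_CUBIC)[:, :]
a=cv2.resize(cv2.imread('pics/top0.png')[185:255,300:370],(400,400),interpolation=cv2.INTER_CUBIC)
b=cv2.resize(cv2.imread('pics/scene0.png')[160:230,220:290],(400,400),interpolation=cv2.INTER_CUBIC)
cv2.imwrite('pics/crop1.png',np.hstack([a,b]))
```

```text
(no output)
```

View pics/crop1.png

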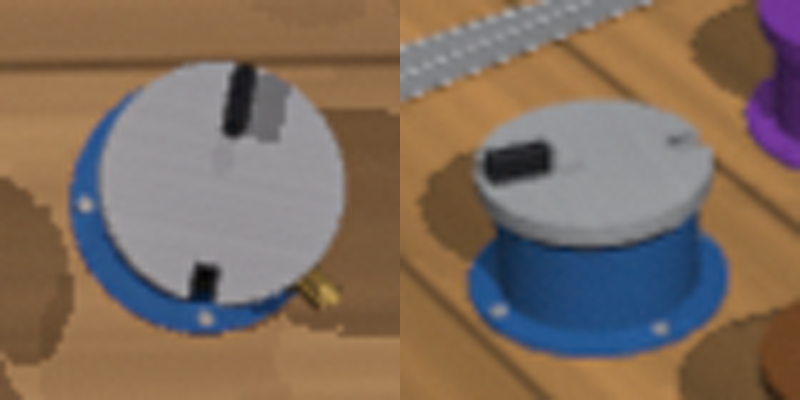

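The crop shows the blue canister with a proud steel lid. In top pixels, the lid centre is about (339,217), the fin about (342,202), the notch about (336,235) and the pin tip about (358,236).

```bash
cat > h.py <<'E'
import numpy as np,cv2
from plant import *
def bp(c,uv,z):
    p=cv2.undistortPoints(np.array([[uv]],float),c['mtx'],np.array(c['distortion']))[0,0]
    P=c['pose'];d=P[:3,:3]@[p[0],-p[1],-1];return P[:3,3]+d*(z-P[2,3])/d[2]
def lidc(c,box,z,far=True):
    "lid outline -> world plane z, circle fit"
    im=c['image'];x0,y0,x1,y1=box;s=cv2.cvtColor(im,cv2.COLOR_RGB2HSV)[y0:y1,x0:x1]
    m=((s[...,1]<45)&(s[...,2]>110)).astype(np.uint8)
    n,l,st,_=cv2.connectedComponentsWithStats(m);k=1+st[1:,4].argmax()
    h=cv2.convexHull(cv2.findContours((l==k).astype(np.uint8),0,1)[0][0])[:,0]+[x0,y0]
    w=np.array([bp(c,q,z)[:2] for q in h.astype(float)])
    return cv2.minEnclosingCircle(w.astype(np.float32)),np.linalg.lstsq(np.c_[2*w,np.ones(len(w))],(w**2).sum(1),rcond=None)[0]
E
python3 - <<'E'
from h import *
t=capture('top');s=capture('scene')
for c,b in((t,(312,190,364,245)),(s,(228,172,278,212))):
    print(lidc(c,b,68))
C=lidc(t,(312,190,364,245),68)[1][:2]
f=lambda u,v:(300+u/5.714-.5,185+v/5.714-.5)
for n,q,z in(('notch',f(204,284),66),('notchtopin',f(206,265),68),('finfoot',f(235,134),68),('fintopout',f(244,66),84),('pintip',f(333,293),56),('pinmid',f(318,290),56)):
    p=bp(t,q,z)[:2];d=p-C;print(n,p,np.hypot(*d),np.arctan2(d[1],d[0]))
g=lambda u,v:(220+(u-400)/5.714-.5,160+v/5.714-.5)
C2=lidc(s,(228,172,278,212),68)[1][:2]
for n,q,z in(('notch',g(686,141),68),('finTopOuter',g(485,155),84),('finTopInner',g(550,145),84)):
    p=bp(s,q,z)[:2];d=p-C2;print(n,p,np.hypot(*d),np.arctan2(d[1],d[0]))
E
```

```text
(((531.6734619140625, -61.5828971862793), 56.62892150878906), array([ 5.31078405e+02, -6.21080889e+01, -2.82864430e+05]))
(((532.732666015625, -54.668121337890625), 60.85105514526367), array([ 5.33169785e+02, -5.55432432e+01, -2.84013638e+05]))
notch [484.9445788  -52.56924181] 47.109654323795496 2.9377011099203214
notchtopin [493.2128735  -53.55658915] 38.81915287105502 2.919480135705608
finfoot [552.38529895 -69.66394117] 22.606959777735526 -0.34078475464614877
fintopout [580.28002477 -72.36170992] 50.258692032535826 -0.20545934994857493
pintip [ 480.7617522  -112.47752512] 71.19582616668421 -2.3556702532943987
pinmid [ 482.26848495 -105.75484009] 65.47860103810368 -2.4119807479089186
notch [484.6667297  -52.91453161] 48.57423677577381 3.087448799018732
finTopOuter [580.07462471 -73.06465141] 50.07058769277034 -0.35750080099592463
finTopInner [551.39344204 -63.58970611] 19.921025283758212 -0.41579586417396164
```

Run:
```python
from h import *
t=capture('top');C=np.array([531.3,-62.])
im=t['image'].astype(int)
m=((im[...,0]-im[...,2]>60)&(im[...,1]>95)&(im[...,0]>125))
ys,xs=np.nonzero(m[228:245,350:366])
for x,y in zip(xs+350,ys+228):
    d=bp(t,(x,y),57)[:2]-C;print(x,y,im[y,x],round(np.hypot(*d),1),round(np.arctan2(d[1],d[0]),3))
def pr(X):
    q=np.linalg.inv(t['pose'])@np.r_[X,1];return np.round(cv2.projectPoints(np.array([[q[0],-q[1],-q[2]]]),np.zeros(3),np.zeros(3),t['mtx'],np.array(t['distortion']))[0].ravel(),2)
for a in(-2.45,-2.38,-2.31):print(a,[pr([C[0]+r*np.cos(a),C[1]+r*np.sin(a),56.]) for r in(56,65,74)])
```

```text
356 234 [131 104  53] 65.0 -2.356
356 235 [175 142  78] 66.7 -2.386
357 235 [164 132  70] 68.6 -2.359
358 235 [130 102  55] 70.4 -2.333
356 236 [164 132  71] 68.5 -2.413
357 236 [179 146  80] 70.3 -2.386
358 236 [165 134  72] 72.1 -2.361
359 236 [126  97  55] 74.0 -2.336
356 237 [145 115  62] 70.4 -2.439
357 237 [163 132  70] 72.1 -2.412
358 237 [175 142  76] 73.9 -2.387
359 237 [137 105  64] 75.7 -2.362
356 238 [138 107  63] 72.3 -2.464
358 238 [135 103  62] 75.7 -2.411
350 241 [155 117  79] 70.1 -2.71
350 242 [161 121  80] 72.4 -2.726
351 242 [161 121  81] 73.5 -2.694
352 242 [162 123  83] 74.7 -2.664
353 242 [160 121  83] 76.0 -2.634
359 242 [153 117  78] 84.9 -2.476
350 243 [164 125  85] 74.7 -2.742
351 243 [165 127  86] 75.8 -2.711
352 243 [165 125  85] 77.0 -2.681
353 243 [165 126  85] 78.2 -2.651
354 243 [162 123  83] 79.5 -2.623
355 243 [163 124  84] 80.8 -2.596
356 243 [163 124  83] 82.3 -2.569
357 243 [164 124  84] 83.7 -2.544
358 243 [161 123  82] 85.3 -2.519
359 243 [131  97  64] 86.8 -2.495
350 244 [165 125  86] 77.0 -2.757
351 244 [164 126  86] 78.1 -2.726
352 244 [165 128  87] 79.2 -2.697
353 244 [165 127  85] 80.4 -2.668
354 244 [165 126  86] 81.7 -2.64
355 244 [165 127  86] 83.0 -2.613
356 244 [166 128  88] 84.4 -2.587
357 244 [165 127  86] 85.8 -2.562
358 244 [166 127  87] 87.3 -2.538
359 244 [163 125  84] 88.8 -2.514
360 244 [164 126  86] 90.4 -2.491
361 244 [163 125  84] 92.0 -2.469
362 244 [163 125  84] 93.7 -2.448
363 244 [164 126  85] 95.4 -2.428
364 244 [163 125  84] 97.2 -2.408
365 244 [163 125  85] 99.0 -2.389
-2.45 [array([351.92, 233.05]), array([354.29, 235.67]), array([356.66, 238.3 ])]
-2.38 [array([352.99, 232.02]), array([355.53, 234.48]), array([358.07, 236.94])]
-2.31 [array([353.99, 230.92]), array([356.68, 233.2 ]), array([359.38, 235.48])]
```

```bash
python3 -m inch '[0,0,0,0,0,0,1]'; python3 -m inch '[0,0,0,0.05,0,0,1]'
```

```text
time: 0.33
tool_pos: [152.5, -502.3, 237.6]
tcp_rot: [-3.141, -0.0, 0.295]
contact_force: [-0.1, -0.6, -0.0]
grip_width: 88.7
finger_force: 0.0
time: 0.42
tool_pos: [186.6, -492.7, 237.5]
tcp_rot: [3.141, 0.003, 0.289]
contact_force: [0.3, -0.8, 0.5]
grip_width: 83.0
finger_force: 0.0
```

```bash
for i in 1 2; do :; done; python3 -m inch '[0,0,0,0.033,-0.019,0,1, 0,0,0,0.033,-0.019,0,1, 0,0,0,0.033,-0.019,0,1, 0,0,0,0.033,-0.019,0,1, 0,0,0,0.033,-0.019,0,1, 0,0,0,0.033,-0.019,0,1, 0,0,0,0.033,-0.019,0,1, 0,0,0,0.033,-0.019,0,1, 0,0,0,0.033,-0.019,0,1, 0,0,0,0.033,-0.019,0,1]'
python3 -m inch '[0,0,0,0.033,-0.019,0,1, 0,0,0,0.033,-0.019,0,1, 0,0,0,0.033,-0.019,0,1, 0,0,0,0.033,-0.019,0,1, 0,0,0,0.033,-0.019,0,1, 0,0,0,0.033,-0.019,0,1, 0,0,0,0.033,-0.019,0,1, 0,0,0,0.033,-0.019,0,1, 0,0,0,0,0,0,1]'
python3 -m inch '[0,0,-0.08,0,0,0,1, 0,0,-0.08,0,0,0,1, 0,0,-0.08,0,0,0,1, 0,0,-0.08,0,0,0,1, 0,0,-0.08,0,0,0,1, 0,0,-0.08,0,0,0,1, 0,0,-0.08,0,0,0,1, 0,0,-0.08,0,0,0,1, 0,0,-0.073,0,0,0,1, 0,0,0,0,0,0,1]'
```

```text
time: 1.25
tool_pos: [400.1, -267.3, 237.8]
tcp_rot: [3.141, -0.0, 0.295]
contact_force: [-0.6, -0.5, 0.4]
grip_width: 16.0
finger_force: 0.0
time: 2.0
tool_pos: [568.6, -87.0, 237.3]
tcp_rot: [-3.141, -0.002, 0.299]
contact_force: [-0.6, 0.4, -0.0]
grip_width: 0.4
finger_force: 0.0
time: 2.83
tool_pos: [565.7, -91.3, 237.6]
tcp_rot: [-3.141, 0.0, 1.368]
contact_force: [-1.1, -0.8, -0.9]
grip_width: 0.4
finger_force: 0.0
```

```bash
python3 -m inch '[0,0,0,-0.0075,0,0,1, 0,0,0,0,0,0.03,1, 0,0,0,0,0,0.03,1, 0,0,0,0,0,0.03,1, 0,0,0,0,0,0.03,1, 0,0,0,0,0,0.03,1, 0,0,0,0,0,0.02,1, 0,0,0,0,0,0.012,1, 0,0,0,0,0,0.01,1, 0,0,0,0,0,0,1]'
python3 - <<'E'
from h import *
o=[]
for n,b in(('top',(300,185,370,255)),('scene',(220,150,290,220))):
    c=capture(n)['image'][b[1]:b[3],b[0]:b[2],::-1];o.append(cv2.resize(c,(400,400),interpolation=cv2.INTER_CUBIC))
cv2.imwrite('pics/c2.png',np.hstack(o))
E
```

```text
time: 3.67
tool_pos: [564.2, -96.9, 83.0]
tcp_rot: [-3.14, -0.0, 1.363]
contact_force: [-0.6, -0.1, -0.1]
grip_width: 0.6
finger_force: 0.0
```

View pics/c2.png

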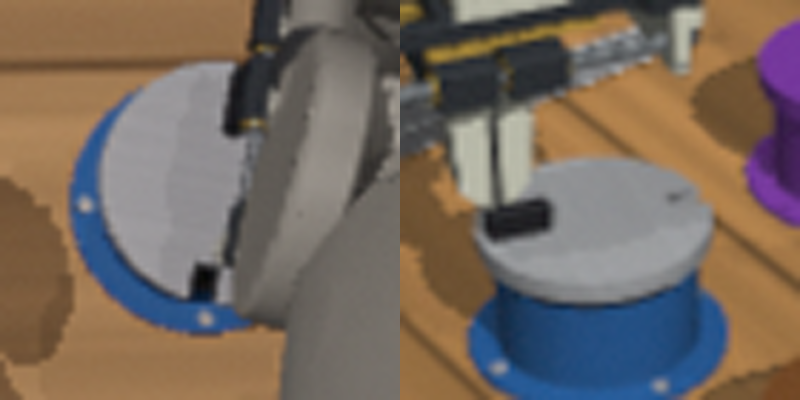

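The closed fingertips stand just behind the fin, at crop (495,190), clear of the lid. Next I push along an arc about the axis.

```bash
python3 -m inch '[0,0,0,0.004,0,0,1, 0,0,0,0.004,0,0,1, 0,0,0,0.004,0,0,1, 0,0,0,0.003,0,0,1, 0,0,0,0,0,0,1]'
python3 -m inch '[0,0,-0.04,0.003,0.0011,0,1, 0,0,-0.04,0.003,0.0011,0,1, 0,0,-0.04,0.003,0.0011,0,1, 0,0,-0.04,0.003,0.0011,0,1, 0,0,-0.04,0.003,0.0011,0,1, 0,0,-0.04,0.003,0.0011,0,1, 0,0,-0.04,0.003,0.0011,0,1, 0,0,-0.04,0.003,0.0011,0,1, 0,0,-0.04,0.003,0.0011,0,1, 0,0,0,0,0,0,1]'
python3 - <<'E'
from h import *
C=np.array([531.3,-62.]);o=get_obs();p=o['tool_pos'][:2]-C;f=o['tcp_rot'][2]-np.pi/2
print(f,p@[np.cos(f),np.sin(f)],p@[-np.sin(f),np.cos(f)],o['moment'])
c=capture('scene')['image'][150:220,220:290,::-1];t=capture('top')['image'][185:255,300:370,::-1]
cv2.imwrite('pics/c3.png',cv2.resize(np.hstack([t,c]),(800,400),interpolation=cv2.INTER_CUBIC))
E
```

```text
time: 4.18
tool_pos: [567.9, -84.7, 84.7]
tcp_rot: [3.14, 0.0, 1.365]
contact_force: [-0.8, -1.1, 0.5]
grip_width: 0.6
finger_force: 0.3
time: 5.02
tool_pos: [574.4, -63.3, 84.3]
tcp_rot: [3.142, 0.0, 1.907]
contact_force: [-0.1, -1.2, 1.5]
grip_width: 0.1
finger_force: 0.5
0.33603731109877155 40.28106798112659 -15.444834851133953 [-0.18161855 -0.05727253  0.01557563]
```

View pics/c3.png

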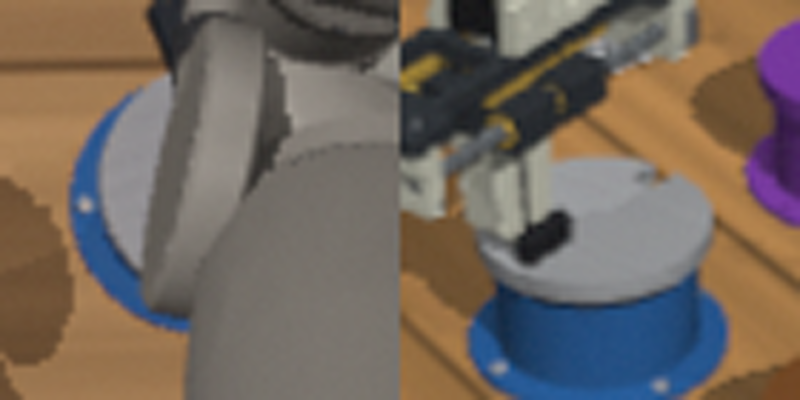

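The fin has turned about 0.5 rad with the finger. I'll push on to slightly short of target, then back off and measure.

```bash
python3 -m inch '[0,0,-0.04,0.003,0.0011,0,1, 0,0,-0.04,0.003,0.0011,0,1, 0,0,-0.04,0.003,0.0011,0,1, 0,0,-0.04,0.003,0.0011,0,1, 0,0,-0.04,0.003,0.0011,0,1, 0,0,-0.04,0.003,0.0011,0,1, 0,0,0,0,0,0,1, 0,0,0,0,0,0,1]'
python3 - <<'E'
from h import *
C=np.array([531.3,-62.]);o=get_obs();p=o['tool_pos'][:2]-C;f=o['tcp_rot'][2]-np.pi/2
print(f,p@[np.cos(f),np.sin(f)],p@[-np.sin(f),np.cos(f)])
E
python3 -m inch '[0,0,0,-0.012,0,0,1, 0,0,0,0,0,-0.04,1, 0,0,0,0,0,-0.05,1, 0,0,0,0,0,-0.05,1, 0,0,0,-0.05,0,0,1, 0,0,0,-0.05,0,0,1, 0,0,0,-0.05,0,0,1, 0,0,0,-0.05,0,0,1, 0,0,0,0,0,0,1]'
python3 - <<'E'
from h import *
c=capture('scene')['image'][150:220,220:290,::-1];t=capture('top')['image'][185:255,300:370,::-1]
cv2.imwrite('pics/c4.png',cv2.resize(np.hstack([t,c]),(800,400),interpolation=cv2.INTER_CUBIC))
E
```

```text
time: 5.78
tool_pos: [572.3, -48.2, 84.1]
tcp_rot: [-3.142, -0.0, 2.261]
contact_force: [0.5, -0.4, 0.9]
grip_width: 0.2
finger_force: 0.0
0.6906223317584335 40.40356358760914 -15.459380956012168
time: 6.53
tool_pos: [683.4, -185.6, 193.4]
tcp_rot: [-3.141, 0.002, 2.258]
contact_force: [-1.0, 0.1, -0.7]
grip_width: 0.3
finger_force: 0.0
```

View pics/c4.png

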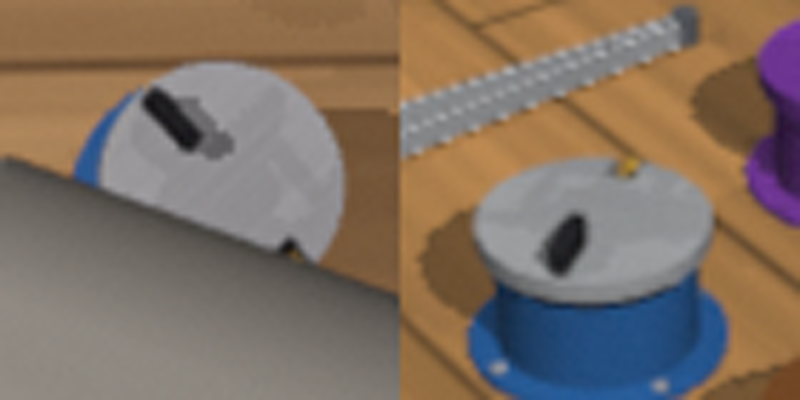

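```bash
python3 -m inch '[0,0,0,-0.0115,-0.042,0,1, 0,0,0,-0.0115,-0.042,0,1, 0,0,0,-0.0115,-0.042,0,1, 0,0,0,-0.0115,-0.042,0,1, 0,0,0,-0.0115,-0.042,0,1, 0,0,0,-0.0115,-0.042,0,1, 0,0,0,0,0,0,1]'
python3 - <<'E'
from h import *
t=capture('top')['image'][200:248,318:366,::-1]
cv2.imwrite('pics/c5.png',cv2.resize(t,(576,576),interpolation=cv2.INTER_CUBIC))
E
```

```text
time: 7.22
tool_pos: [557.1, -354.3, 196.9]
tcp_rot: [-3.139, 0.001, 2.259]
contact_force: [-0.4, 0.1, 0.1]
grip_width: 0.4
finger_force: 0.0
```

View pics/c5.png

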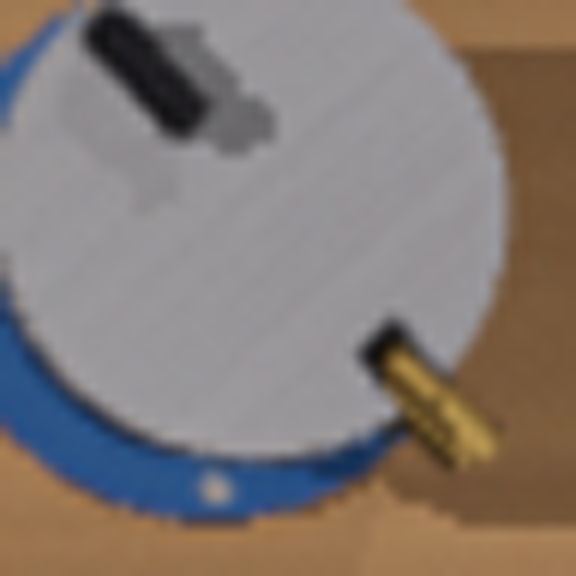

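The notch runs from crop (384,338) to (430,388) and the gold pin is visible within it, so it is nearly aligned. I'll quantify with the heights taken into account.

Run:
```python
from h import *
t=capture('top');C=lidc(t,(312,190,364,245),68)[1][:2];print(C)
C=np.array([531.3,-62.])
a=lambda p:(round(float(np.hypot(*p)),1),round(float(np.arctan2(p[1],p[0])),3))
f=lambda u,v:(318+u/12-.5,200+v/12-.5)
for n,q,z in(('notch in',f(384,338),68),('notch out',f(430,388),68),('pin ridge tip',f(487,432),57.5),('pin ridge in',f(402,362),57.5)):
    print(n,a(bp(t,q,z)[:2]-C))
im=t['image'].astype(int);s=im.sum(2)[195:222,316:346];Y,X=np.nonzero(s<130)
print('fin dark px mean at z=80',a(bp(t,(X.mean()+316,Y.mean()+195),80)[:2]-C),len(X))
g=bp(t,(X.mean()+316,Y.mean()+195),80)[:2];print(g)
# overlay: predicted notch for several lid angles, pin for -2.385
def pr(r,w,al,z):
    P=[[C[0]+r*np.cos(al)-w*np.sin(al),C[1]+r*np.sin(al)+w*np.cos(al),z,1]]
    q=(np.linalg.inv(t['pose'])@np.array(P).T)[:3,0];u=cv2.projectPoints(np.array([[q[0],-q[1],-q[2]]]),np.zeros(3),np.zeros(3),t['mtx'],np.array(t['distortion']))[0].ravel()
    return np.round((u+.5-[318,200])*12).astype(int)
im=cv2.resize(t['image'][200:248,318:366,::-1],(576,576),interpolation=cv2.INTER_CUBIC)
for al,col in((-2.45,(0,0,255)),):
    cv2.polylines(im,[np.array([pr(55,6.5,al,68),pr(40,6.5,al,68),pr(40,-6.5,al,68),pr(55,-6.5,al,68)])],False,col,1)
    b=al+np.pi;cv2.polylines(im,[np.array([pr(52,5,b,84),pr(20,5,b,84),pr(20,-5,b,84),pr(52,-5,b,84)])],True,col,1)
al=-2.385;cv2.polylines(im,[np.array([pr(74,4,al,53.5),pr(44,4,al,53.5),pr(44,-4,al,53.5),pr(74,-4,al,53.5)])],True,(0,255,0),1)
cv2.imwrite('pics/c6.png',im)
```

```text
[531.0988093  -62.27223084]
notch in (41.3, -2.404)
notch out (55.6, -2.414)
pin ridge tip (71.4, -2.347)
pin ridge in (48.1, -2.371)
fin dark px mean at z=80 (33.5, 0.713) 40
[556.6036186 -40.0967095]
```

View pics/c6.png

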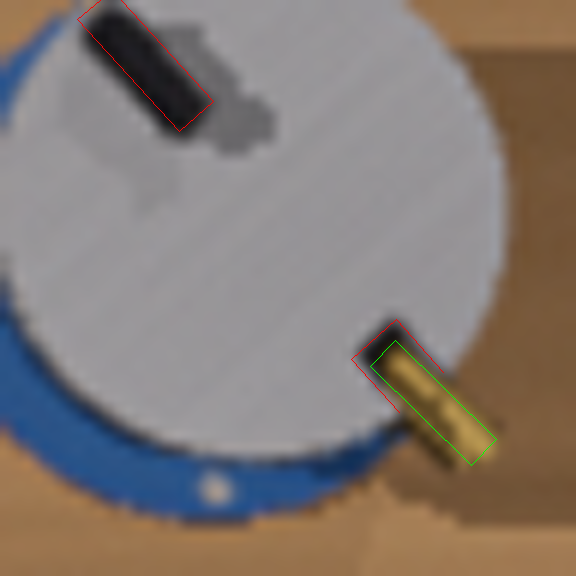

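The notch is at about -2.41 and the pin at about -2.38, so the lid needs another 0.03 to 0.035 rad (under 2 mm). I'll go back to the same push with that extra.

```bash
python3 -m inch '[0,0,-0.025,0,0,0,1, 0,0,0,0.0325,0.0336,0,1, 0,0,0,0.0325,0.0336,0,1, 0,0,0,0.0325,0.0336,0,1, 0,0,0,0.0325,0.0336,0,1, 0,0,0,0.0325,0.0336,0,1, 0,0,0,0.0325,0.0336,0,1, 0,0,0,0.0325,0.0336,0,1, 0,0,0,0.0325,0.0336,0,1, 0,0,0,0,0,0,1]'
python3 - <<'E'
from plant import *;import numpy as np
o=get_obs();y=o['tcp_rot'][2];d=np.array([579.8,-55.7])-o['tool_pos'][:2];print(y,(d@[np.cos(y),np.sin(y)])/800,(d@[np.sin(y),-np.cos(y)])/800,(o['tool_pos'][2]-84)/800)
E
```

```text
time: 8.15
tool_pos: [582.0, -42.9, 196.6]
tcp_rot: [3.139, -0.002, 2.309]
contact_force: [-0.1, 0.2, 0.3]
grip_width: 0.2
finger_force: 0.0
2.3093290230472117 -0.009979768772456129 -0.012801431946790297 0.1408072735420876
```

```bash
python3 -m inch '[0,0,0,-0.01,-0.013,0,1, 0,0,0,0,0,0.04,1, 0,0,0,0,0,0.04,1, 0,0,0,0,0,0.03,1, 0,0,0,0,0,0.02,1, 0,0,0,0,0,0.01,1, 0,0,0,0,0,0,1]'
python3 - <<'E'
from plant import *;import numpy as np
o=get_obs();y=o['tcp_rot'][2];d=np.array([571.8,-46.7])-o['tool_pos'][:2];print(y,(d@[np.cos(y),np.sin(y)])/800,(d@[np.sin(y),-np.cos(y)])/800,(o['tool_pos'][2]-84)/800)
E
```

```text
time: 8.73
tool_pos: [578.8, -64.6, 82.5]
tcp_rot: [-3.14, -0.003, 2.302]
contact_force: [-0.0, -0.7, 0.6]
grip_width: 0.3
finger_force: 0.0
2.3015578489356328 0.022507773485139167 0.008491473157789458 -0.0018880401337084685
```

```bash
python3 -m inch '[0,0,0,0.006,0.008,-0.001,1, 0,0,0,0.006,0,0,1, 0,0,0,0.006,0,0,1, 0,0,0,0.002,0,0,1, 0,0,0,0,0,0,1, 0,0,0,0,0,0,1]'
python3 - <<'E'
from plant import *;import numpy as np
C=np.array([531.3,-62.]);o=get_obs();p=o['tool_pos'][:2]-C;y=o['tcp_rot'][2];f=y-np.pi/2
print(f,p@[np.cos(f),np.sin(f)],p@[-np.sin(f),np.cos(f)]);d=np.array([571.8,-46.7])-o['tool_pos'][:2];print(y,(d@[np.cos(y),np.sin(y)])/800,(d@[np.sin(y),-np.cos(y)])/800)
E
```

```text
time: 9.23
tool_pos: [574.1, -48.2, 85.5]
tcp_rot: [3.141, 0.001, 2.302]
contact_force: [-0.3, 0.8, 0.3]
grip_width: 0.3
finger_force: 0.0
0.7314049021796909 41.077033294101646 -18.332715242439
2.3022012289745875 0.0033361813778043075 -0.0008954135127330621
```

```bash
python3 -m inch '[0,0,0,0.003,0,0,1, 0,0,0,0,0,0,1]' | grep -E "tool_pos|rot|force"; for i in 1 2; do python3 -m inch '[0,0,0,0,0,0,1]'| grep -E "tool_pos|rot"; done
```

```text
tool_pos: [572.6, -46.6, 85.2]
tcp_rot: [3.141, 0.001, 2.302]
contact_force: [0.8, -0.0, 0.5]
finger_force: 0.3
tool_pos: [572.5, -46.6, 85.0]
tcp_rot: [3.141, 0.0, 2.302]
tool_pos: [572.4, -46.7, 84.9]
tcp_rot: [3.142, 0.0, 2.302]
```

```bash
python3 -m inch '[0,0,0,0.001,0,0,1, 0,0,0,0,0,0,1, 0,0,0,0,0,0,1]' | grep -E "tool_pos|rot|force"
python3 -m inch '[0,0,0,-0.014,0,0,1, 0,0,0,0,0,-0.04,1, 0,0,0,0,0,-0.05,1, 0,0,0,0,0,-0.05,1, 0,0,0,-0.033,-0.033,0,1, 0,0,0,-0.033,-0.033,0,1, 0,0,0,-0.033,-0.033,0,1, 0,0,0,-0.033,-0.033,0,1, 0,0,0,-0.033,-0.033,0,1, 0,0,0,-0.033,-0.033,0,1]'
python3 -m inch '[0,0,0,-0.033,-0.033,0,1, 0,0,0,0,0,0,1]'
python3 - <<'E'
from h import *
t=capture('top');C=np.array([531.3,-62.])
def pr(r,w,al,z):
    P=[[C[0]+r*np.cos(al)-w*np.sin(al),C[1]+r*np.sin(al)+w*np.cos(al),z,1]]
    q=(np.linalg.inv(t['pose'])@np.array(P).T)[:3,0];u=cv2.projectPoints(np.array([[q[0],-q[1],-q[2]]]),np.zeros(3),np.zeros(3),t['mtx'],np.array(t['distortion']))[0].ravel()
    return np.round((u+.5-[318,200])*12).astype(int)
im=t['image'];s=im.astype(int).sum(2)[195:222,316:346];Y,X=np.nonzero(s<130)
p=bp(t,(X.mean()+316,Y.mean()+195),80)[:2]-C;print('fin',np.hypot(*p),np.arctan2(p[1],p[0]),len(X))
im=cv2.resize(im[200:248,318:366,::-1],(576,576),interpolation=cv2.INTER_CUBIC)
al=-2.38
cv2.polylines(im,[np.array([pr(55,6.5,al,68),pr(40,6.5,al,68),pr(40,-6.5,al,68),pr(55,-6.5,al,68)])],False,(0,0,255),1)
cv2.imwrite('pics/c7.png',im)
E
```

```text
tool_pos: [572.0, -46.1, 85.0]
tcp_rot: [3.141, 0.001, 2.302]
contact_force: [1.6, -0.5, 0.6]
finger_force: 0.9
time: 10.65
tool_pos: [566.7, -280.2, 196.8]
tcp_rot: [-3.141, -0.001, 2.302]
contact_force: [0.4, -0.3, 0.6]
grip_width: 0.3
finger_force: 0.0
time: 10.82
tool_pos: [563.5, -322.6, 196.1]
tcp_rot: [-3.139, 0.001, 2.296]
contact_force: [-0.7, 0.9, -0.9]
grip_width: 0.3
finger_force: 0.0
fin 34.37625398065896 0.759420746038333 42
```

View pics/c7.png

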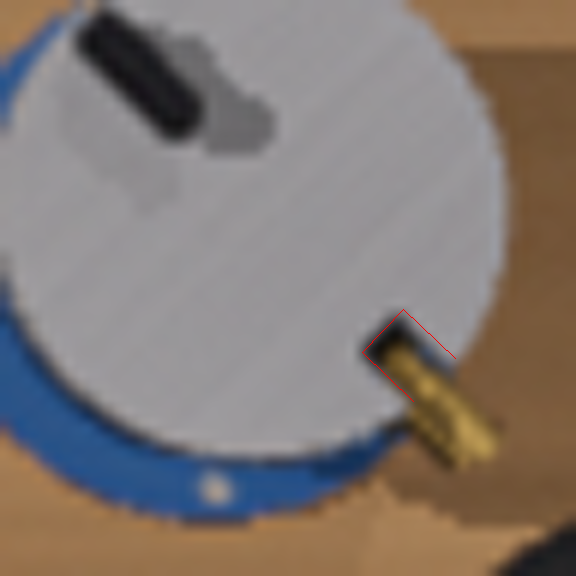

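The fin estimate is now 0.759 against a target of 0.757, and the pin stands centred in the notch. Next I press on the bare flat beside the fin.

```bash
python3 -m inch '[0,0,0,0.0335,0.0267,0,1, 0,0,0,0.0335,0.0267,0,1, 0,0,0,0.0335,0.0267,0,1, 0,0,0,0.0335,0.0267,0,1, 0,0,0,0.0335,0.0267,0,1, 0,0,0,0.0335,0.0267,0,1, 0,0,0,0.0335,0.0267,0,1, 0,0,0,0,0,0,1, 0,0,0,0,0,0,1]'
```

```text
time: 11.62
tool_pos: [551.0, -73.4, 197.1]
tcp_rot: [-3.141, -0.0, 2.306]
contact_force: [-0.4, -0.4, -0.3]
grip_width: 0.4
finger_force: 0.0
```

```bash
python3 -m inch '[0,0,0,-0.008,-0.009,0,1, 0,0,0,0,0,0.04,1, 0,0,0,0,0,0.04,1, 0,0,0,0,0,0.03,1, 0,0,0,0,0,0.02,1, 0,0,0,0,0,0.006,1, 0,0,0,0,0,0,1, 0,0,0,0,0,0,1]'
```

```text
time: 12.28
tool_pos: [550.6, -86.6, 88.7]
tcp_rot: [3.141, 0.001, 2.301]
contact_force: [0.3, -0.1, 0.2]
grip_width: 0.3
finger_force: 0.0
```

```bash
python3 -m inch '[0,0,0,0,0,0.003,1, 0,0,0,0,0,0.003,1, 0,0,0,0,0,0.003,1, 0,0,0,0,0,0.002,1, 0,0,0,0,0,0,1]'; python3 -m inch '[0,0,0,0,0,0.002,1, 0,0,0,0,0,0.002,1, 0,0,0,0,0,0.002,1, 0,0,0,0,0,0,1]'
```

```text
time: 12.7
tool_pos: [550.2, -85.3, 79.3]
tcp_rot: [3.141, 0.0, 2.302]
contact_force: [0.3, 0.4, 0.2]
grip_width: 0.7
finger_force: 0.0
time: 13.03
tool_pos: [550.2, -85.3, 74.8]
tcp_rot: [3.141, 0.001, 2.302]
contact_force: [-1.3, -0.3, 2.9]
grip_width: 0.4
finger_force: 1.9
```

It is dropping, with little force. I'll continue to the stop.

```bash
python3 -m inch '[0,0,0,0,0,0.002,1, 0,0,0,0,0,0.002,1, 0,0,0,0,0,0,1]'; python3 -m inch '[0,0,0,0,0,0.001,1, 0,0,0,0,0,0.001,1, 0,0,0,0,0,0,1]'
```

```text
time: 13.28
tool_pos: [550.2, -85.3, 71.6]
tcp_rot: [3.141, 0.001, 2.302]
contact_force: [-1.2, 0.3, 4.7]
grip_width: 0.2
finger_force: 2.2
time: 13.53
tool_pos: [550.5, -85.4, 71.2]
tcp_rot: [3.141, 0.001, 2.302]
contact_force: [-2.6, 0.5, 13.2]
grip_width: 0.7
finger_force: 6.5
```

```bash
python3 -m inch '[0,0,0,0,0,0.001,1, 0,0,0,0,0,0.0005,1, 0,0,0,0,0,0,1]'
python3 -m inch '[0,0,0,0,0,-0.006,1, 0,0,0,0,0,-0.02,1, 0,0,0,0,0,-0.04,1, 0,0,0,0,0,-0.05,1, 0,0,0,0,0,-0.04,1, 0,0,0,-0.033,-0.033,0,1, 0,0,0,-0.033,-0.033,0,1, 0,0,0,-0.033,-0.033,0,1, 0,0,0,-0.033,-0.033,0,1, 0,0,0,-0.033,-0.033,0,1]'
python3 -m inch '[0,0,0,-0.033,-0.033,0,1, 0,0,0,-0.033,-0.033,0,1, 0,0,0,0,0,0,1, 0,0,0,0,0,0,1]'
python3 - <<'E'
from h import *
c=capture('scene')['image'][150:220,220:290,::-1];t=capture('top')['image'][185:255,300:370,::-1]
cv2.imwrite('pics/c8.png',cv2.resize(np.hstack([t,c]),(800,400),interpolation=cv2.INTER_CUBIC))
E
```

```text
time: 13.78
tool_pos: [550.7, -85.3, 70.9]
tcp_rot: [3.14, 0.002, 2.302]
contact_force: [-5.5, 1.2, 19.3]
grip_width: 0.4
finger_force: 9.8
time: 14.62
tool_pos: [539.6, -273.2, 193.2]
tcp_rot: [3.142, -0.0, 2.302]
contact_force: [0.9, -0.3, -0.1]
grip_width: 0.6
finger_force: 0.0
time: 14.95
tool_pos: [535.1, -348.0, 192.3]
tcp_rot: [-3.141, -0.001, 2.299]
contact_force: [0.1, 0.9, -0.5]
grip_width: 0.3
finger_force: 0.0
```

View pics/c8.png

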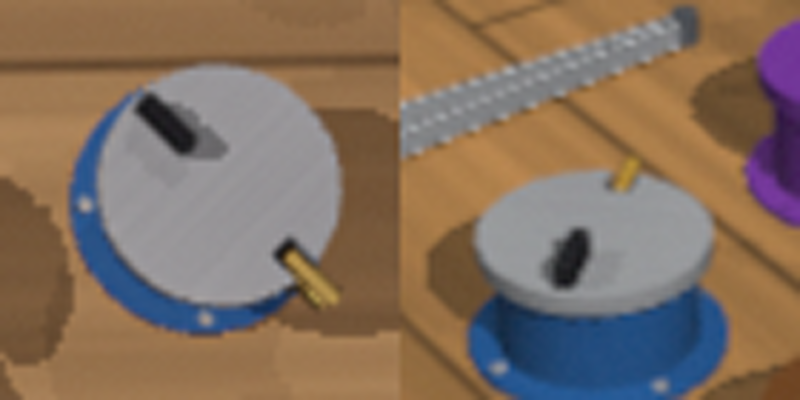

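The lid sits lower with the pin in the notch, at crop (305,270), and the force rose sharply at the stop height, so it is seated. The hand is clear.

```bash
python3 -c "from plant import *;print(close_job())"
```

```text
the job is handed in; nothing more can be done
None
```

The blue canister's notch is over the brass pin and the lid is pressed down to its stop; the hand was clear, the tongs, brush, bowl and condiment box were not touched, and the job was handed in at about 15 s.

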